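Set the end play of a gear spindle with its thrust screw

ROBOT

A 6-joint arm with a two-finger parallel gripper is mounted at the origin on the work surface; the furniture and walls round the work are solid. World frame = base frame: x ahead of the robot, y to its left, z up, the work surface at z = 0. Lengths are in m, angles in degrees, forces in N, time in s.
With the tool pointing down it reaches from about 0.4 to 0.825 m from the base axis. Payload 7 kg.
Tool frame: the origin (TCP) lies on the centre line of the jaws, within the pads' length; the fingertips stand 14 mm ahead of it and the grasp point (between the pads) lies 5 mm behind it; z points along the fingers, y is the line along which they close (so a half turn about z gives the same grasp; the last joint's range is limited). The gripper opens to 88 mm and grips with 3 to 60 N. Pads are 19 mm wide; open, the fingers measure 130 mm over their backs; the gripper's body (78 mm by 193 mm) begins 47 mm behind the grasp point.
Start: joints at [-57.691, 20.546, 0.682, 0, -70.136, -16.507], TCP at [0.184, -0.649, 0.241] pointing down, gripper open.
Joint ranges: [-176.03, 176.03], [-82.01, 121.73], [-58.28, 71.71], [-173.87, 95.51], [-174.79, -0.11], [-173.66, 173.66]. Speed limits (degrees/s): [136.94, 136.94, 172.46, 180, 180, 180].

INTERFACE

Orientations are given as [roll, pitch, yaw] about the fixed x, y, z axes, in that order (R = Rz(yaw) Ry(pitch) Rx(roll)).
In Python, from plant import r gives the robot as it stands.
- The arm moves only by the tool send_rows, never from a script. Its argument "steps" is a list of rows, each an object with "dp": the shift along the tool's x, y, z in mm, a list of three; "roll": the turn about the tool's z in rad; "jaw": the opening in per cent of the stroke, from 0 (shut) to 100 (fully open). In form: [{"dp": [tx, ty, tz], "roll": roll, "jaw": jaw}, ...]. A call has 1 to 5 rows; each row is the pose to reach, as a shift and turn from the pose commanded when the call began, along the tool's axes at that moment; what a row does not reach only later rows make up. A row lasts 1/8 s, in which the tool goes at most 62.5 mm and 10.7 degrees, less where a joint would pass 70% of its speed; a pose out of reach is approached as far as the arm can. A call with a gripper value outside its range is refused whole. The fingers move at their own pace and stop on an object; "newtons" is the grip in N (left out, the last holds). Time passes only in rows, so rows that repeat a pose let the fingers close. It gives the time, the measured TCP pose, the force, the opening and the grip force at its end, in the units of the state.
- r.get_state(): the state, without advancing time (a new reading comes with each control period).
- r.capture(name): name is "side" or "top" or "wrist"; returns a dict with "image" (480x640x3 uint8, blue, green, red), "K" (3x3 intrinsics, pixels), "rvec" (rotation vector, rad) and "tvec" (3), from world to camera coordinates, as OpenCV has them. Camera axes: x right, y down, z forward; pixel columns grow to the right and rows downward; lengths in m; the calibration is good to about 2 mm. A picture is of the moment at which its call begins. There is no depth.
- r.close_job(): hands the job in; it is judged then, once.
The state is a dict: "time_s": time; "joints": joint angles; "qd": joint speeds; "joint_torque": joint torques, N m; "tcp_pos": TCP position; "eef_rot": TCP orientation; "contact_force": force on the tool from outside, world axes, zero at the start; "moment": the same for the moment, N m; "gripper_width": finger opening in m; "gripper_force": force on a finger pad.
Only numpy, scipy, OpenCV 4.12 (cv2) and the standard library are available. Lean on these libraries where they do the work, as an engineer would, in place of code of your own. Each camera call takes 0.05 s, during which the arm holds its last target. There are 200 camera calls.

TASK

On the small jig, set the end play of the gear spindle: turn the upright bar-headed thrust screw clockwise (seen from above) until you feel it bottom snugly on the spindle, without overtightening it, then back it off a quarter of a turn and let go. Leave the loose motor, omni wheel and small gear beside the jig where they lie.

Things in the scene. Friction and masses are not known exactly. Their poses are not given: they have to be found in the camera images.
- jig: the fixed jig: grey base 100 x 150 x 12 mm (x, y, z), two posts and an aluminium bridge 34 x 126 mm (long way along y), its top 92 mm over the table, with bolt heads at its ends up to 96 mm. A large gear on an upright steel spindle stands under the bridge. Origin: centre of the base's underside, on the screw's axis, z up
- screw_head (a point): middle of the thrust screw's head, on its upright axis, 124 mm above the table: an upright flat steel bar 44 mm long (its own x), 12 mm thick (its own y, the way to pinch it), 28 mm high (z), its underside 18 mm above the bridge; between them a fixed brass bush, 24 mm across and 5 mm high. Its x axis turns with the screw; clockwise from above (yaw decreasing) tightens
- screw_shank (a point): the round neck (10 mm diameter) of the screw, 20 mm below the middle of the head. The head is springy on it, 2 N m per rad, so once the screw has bottomed the torque climbs by that for each rad the bar is turned on: snug from 0.13 N m (0.065 rad of wind-up), overtightened from 0.62 N m (0.31 rad). Its x axis lies along the bar's when there is no torque
- screw_foot (a point): lower end of the screw's 10 mm shaft, about 65 mm below the middle of the head; sinks 3 mm per turn of tightening. The screw starts 0.7 to 2.7 rad short of bottoming, different each time, so a regrasp may be needed. Running friction 0.04 N m, so it stays where it is left
- spindle_top (a point): upper end of the gear spindle, fixed in the jig right under the screw's foot, 58 mm above the table. The gap between the two is at most 1.3 mm, far finer than the readings show, and the angle of the bar at the bottom differs from run to run: the bottom has to be felt
- motor: bystander: loose dark grey gear motor, 26 x 69 x 32 mm, lying on the table; origin at the centre of its underside
- omni_wheel: bystander: loose grey and black omni wheel, 64 mm across, 25 mm high, lying flat; origin at the centre of its underside
- small_gear: bystander: loose green spur gear, 49 mm across, 8 mm thick, lying flat; origin at the centre of its underside
Things that resemble listed ones, but are neither listed nor needed, are in the scene too. Of the things that look like the jig, the larger one is meant.

How it is judged:
By the outcome, as a careful person would: the job done as asked, in the order asked, and still so for the second after the job is handed in, with the robot touching nothing.
It also fails if it takes over 72 s, if anything falls off the work surface, if the arm or the gripper's body presses on something with over 40 N, if the wrist force passes 120 N, or if a joint passes its speed limit or range.

## Working session

There is one attempt and no reset: what is moved stays moved. The work goes in short steps, Python scripts to look and compute and a tool call to move; the robot and the scene stay as the last step left them, time stands still between calls to the robot, and variables do not carry over. Pictures are saved under pics/ and viewed, at most 10 in all, crops included, and the job is handed in when it is done.

Besides the shell and the picture viewer there is one more tool, called after "Emit:" by a JSON object that holds its "name" and its "arguments", one argument or row to a line. send_rows: Moves the arm, as the interface text tells. Its arguments: {"type":"object","properties":{"steps":{"type":"array","items":{"type":"object","properties":{"dp":{"type":"array","items":{"type":"number"}},"roll":{"type":"number"},"jaw":{"type":"number"}}}},"newtons":{"type":"number"}},"required":["steps"]}

```bash
mkdir -p pics; ls; python3 - <<'E'
from plant import r
import cv2
for n in("top","side"):
    c=r.capture(n);cv2.imwrite(f"pics/{n}0.png",c["image"]);print(n,c["K"],c["rvec"],c["tvec"])
print(r.get_state())
E
```

```text
pics
top [[509.90053268   0.         325.22345903]
 [  0.         509.90053268 238.87119662]
 [  0.           0.           1.        ]] [ 2.19178746 -2.20138965  0.10014382] [-0.17812715  0.50167993  0.94450495]
side [[537.25105201   0.         314.10492199]
 [  0.         537.25105201 239.88152388]
 [  0.           0.           1.        ]] [ 0.36224152 -2.48694043  1.62906406] [0.46007918 0.21394211 0.61811688]
{'time_s': 0.1, 'joints': array([-5.76922457e+01,  2.05875277e+01,  6.38257982e-01, -1.74074559e-02,
       -7.01360907e+01, -1.65052948e+01]), 'qd': array([ 0.01440461, -0.03038065,  0.14764518,  0.04803811, -0.00851224,
        0.02207968]), 'joint_torque': array([-7.81275994e-04, -5.84162307e+01,  2.93752456e+01,  7.01536015e+00,
        1.02368620e-02, -6.75610181e-05]), 'tcp_pos': array([ 0.18365487, -0.64909397,  0.23970937]), 'eef_rot': array([ 1.79913507e+02, -8.56279407e-03, -1.64203461e+02]), 'contact_force': array([-0.97713368, -0.65395052, -0.16623491]), 'moment': array([-0.00054716,  0.02069843,  0.02723416]), 'gripper_force': 0.0, 'gripper_width': 0.08737864559827377}
```

View pics/top0.png

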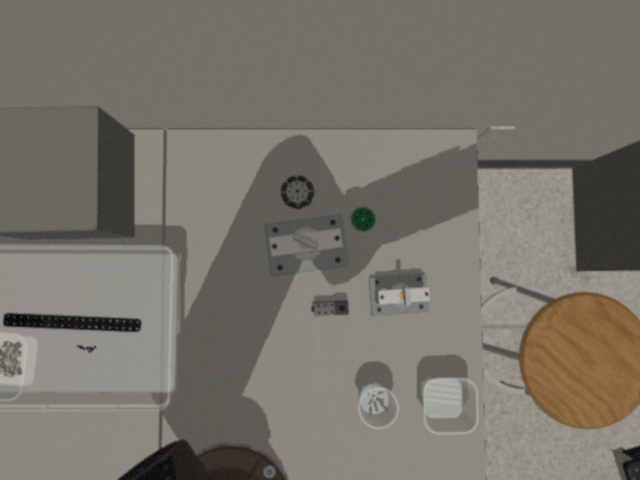

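View pics/side0.png

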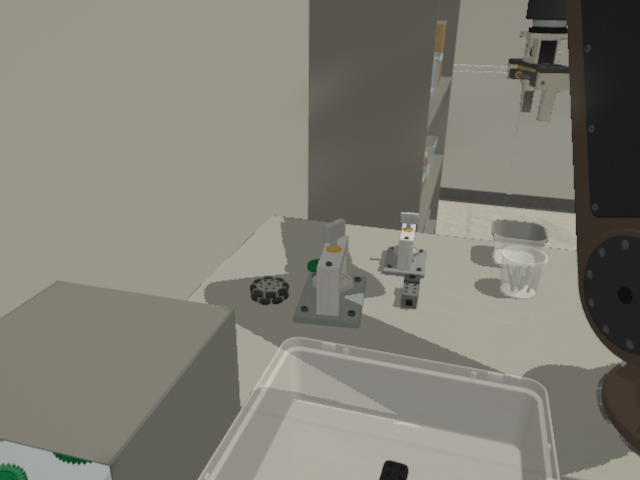

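The larger jig is at about (306,243) in the top view, with its bar head at (305,241), and its bar is at (335,232) in the side view. The smaller look-alike is at (400,295) in the top view. Next I'll measure the head.

```bash
cat > h.py <<'E'
import numpy as np, cv2
from plant import r
def ray(c,uv,z):
    R,_=cv2.Rodrigues(np.array(c["rvec"],float));t=np.array(c["tvec"],float).ravel()
    d=R.T@np.linalg.inv(c["K"])@np.array([uv[0],uv[1],1.]);o=-R.T@t
    return o+d*(z-o[2])/d[2]
def proj(c,p): return cv2.projectPoints(np.array([p],float),c["rvec"],c["tvec"],c["K"],None)[0].ravel()
E
python3 - <<'E'
from h import *
a=r.capture("top");b=r.capture("side")
p=ray(a,(305,241),.138);print(p,proj(b,p-[0,0,.014]))
print([ray(a,u,.012) for u in((264,224),(342,214),(348,266),(271,275))])
A=cv2.resize(a["image"][205:285,255:355],None,fx=6,fy=6,interpolation=2)
B=cv2.resize(b["image"][205:335,285:385],None,fx=4,fy=4,interpolation=2)[:480]
cv2.imwrite("pics/z.png",A[:,:]);cv2.imwrite("pics/zs.png",B)
E
```

```text
[ 0.48925576 -0.14420634  0.138     ] [334.94682817 230.91253038]
[array([ 0.53020256, -0.06405691,  0.012     ]), array([ 0.54896931, -0.21281716,  0.012     ]), array([ 0.44959413, -0.22348926,  0.012     ]), array([ 0.43329331, -0.07756994,  0.012     ])]
```

View pics/z.png

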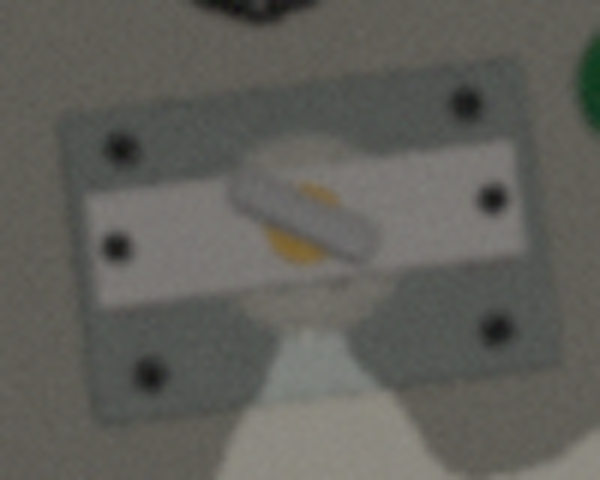

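```bash
cat >> h.py <<'E'
from scipy.spatial.transform import Rotation as Ro
def delta(p):
    s=r.get_state();R=Ro.from_euler("xyz",s["eef_rot"],degrees=True).as_matrix()
    return (R.T@(np.array(p)-s["tcp_pos"])*1000).round(1)
E
python3 - <<'E'
from h import *
a=r.capture("top")
f=lambda u:(255+(u[0]+.5)/6-.5,205+(u[1]+.5)/6-.5)
e1,e2=ray(a,f((232,190)),.138),ray(a,f((378,245)),.138)
print("head",(e1+e2)/2,np.linalg.norm(e1-e2),np.degrees(np.arctan2(*(e2-e1)[1::-1])))
b1,b2=ray(a,f((116,247)),.096),ray(a,f((492,199)),.096);print("axis",(b1+b2)/2,np.linalg.norm(b1-b2))
print(delta([*((e1+e2)/2)[:2],.24]), r.get_state()["tcp_pos"])
E
```

```text
head [ 0.48953044 -0.14489406  0.138     ] 0.0430426357736018 -110.89696371320443
axis [ 0.49070402 -0.14399608  0.096     ] 0.10967536082403362
[-4.316e+02  4.021e+02  4.000e-01] [ 0.18372911 -0.64930013  0.24010292]
```

Emit:
{"name": "send_rows", "arguments": {
  "steps": [
    {"dp": [-60, 56, 0], "roll": -0.15, "jaw": 100},
    {"dp": [-110, 100, 0], "roll": -0.3, "jaw": 100},
    {"dp": [-150, 140, 0], "roll": -0.45, "jaw": 100},
    {"dp": [-190, 176, 0], "roll": -0.6, "jaw": 100},
    {"dp": [-230, 214, 0], "roll": -0.75, "jaw": 100}
  ]
}}

```text
time_s: 0.88
tcp_pos: [0.3467, -0.3807, 0.2407]
eef_rot: [-180.0, -0.0, -120.9]
contact_force: [1.7, -0.1, 0.2]
gripper_width: 0.0877
gripper_force: 0.0
```

```bash
python3 - <<'E'
from h import *
s=r.get_state();print(s["tcp_pos"],s["eef_rot"],s["joints"],delta([.490,-.1445,.24]))
E
```

```text
[ 0.34670596 -0.38065887  0.24072907] [-1.79967299e+02 -1.40382710e-04 -1.20949612e+02] [-2.57997087e+01  5.35070876e+00 -1.92535143e+01  3.38305516e-03
 -6.53632208e+01 -5.15131280e+00] [-276.2   -1.4    0.7]
```

Emit:
{"name": "send_rows", "arguments": {
  "steps": [
    {"dp": [-60, 0, 0], "roll": -0.1, "jaw": 100},
    {"dp": [-120, -0.5, 0], "roll": -0.175, "jaw": 100},
    {"dp": [-180, -1, 0], "roll": -0.175, "jaw": 100},
    {"dp": [-240, -1.4, 0], "roll": -0.175, "jaw": 100},
    {"dp": [-276, -1.4, 0], "roll": -0.175, "jaw": 100}
  ]
}}

```text
time_s: 1.5
tcp_pos: [0.4913, -0.1447, 0.2408]
eef_rot: [-180.0, 0.0, -111.1]
contact_force: [-0.2, 0.2, 0.5]
gripper_width: 0.0877
gripper_force: 0.0
```

```bash
python3 - <<'E'
from h import *
a=r.capture("wrist");cv2.imwrite("pics/w1.png",a["image"])
s=r.get_state();print(s["tcp_pos"],s["eef_rot"],s["joints"],s["moment"],delta([.490,-.1445,.24]),proj(a,[.49,-.1445,.138]))
E
```

```text
[ 0.49305061 -0.14296281  0.24062799] [-1.79936800e+02  5.04472107e-02 -1.11063812e+02] [ 5.75647820e+00  5.18147715e+00 -1.94497839e+01 -1.81685255e-02
 -6.52895771e+01 -2.68127343e+01] [ 0.38456481 -0.36957261  0.07601711] [2.5 2.3 0.6] [323.14111989 242.53515472]
```

View pics/w1.png

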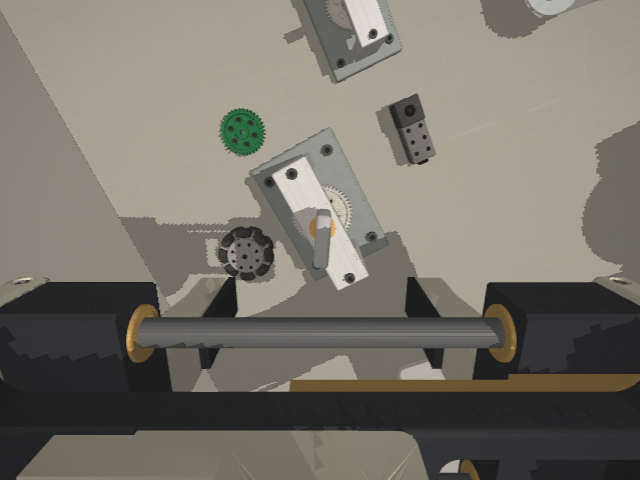

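The larger jig is at about (320,210), with the bar from (323,208) to (320,268), nearly along the tool's x axis. I'll turn the gripper half a turn for range on the last joint and take a close crop.

```bash
python3 - <<'E'
from h import *
a=r.capture("wrist")
R,_=cv2.Rodrigues(a["rvec"]);print("cam",-R.T@a["tvec"].ravel(),R[2])
cv2.imwrite("pics/w2.png",cv2.resize(a["image"][190:290,270:390],None,fx=6,fy=6,interpolation=2))
s=r.get_state();print(s["tcp_pos"])
c=ray(a,(322,240),.138)
u=np.array([np.cos(np.radians(69.1)),np.sin(np.radians(69.1)),0])
for z in(.138,.11):
  for k in(-.022,.022): print(z,k,proj(a,np.array([.49,-.1445,z])+k*u))
E
```

```text
cam [ 0.46517424 -0.21632734  0.38438266] [ 0.10395366  0.26892967 -0.95753353]
[ 0.49186324 -0.14446269  0.24050601]
0.138 -0.022 [324.51277862 211.67590586]
0.138 0.022 [324.48283922 266.37614322]
0.11 -0.022 [324.1839463  204.44042083]
0.11 0.022 [324.17110238 254.41587259]
```

View pics/w2.png

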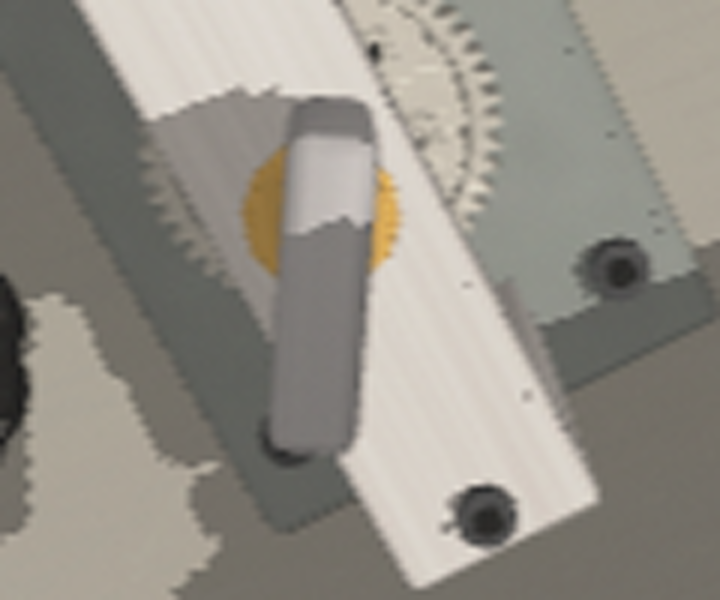

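Emit:
{"name": "send_rows", "arguments": {
  "steps": [
    {"dp": [0, 0, 0], "roll": -0.18, "jaw": 100},
    {"dp": [0, 0, 0], "roll": -0.36, "jaw": 100},
    {"dp": [0, 0, 0], "roll": -0.54, "jaw": 100},
    {"dp": [0, 0, 0], "roll": -0.72, "jaw": 100},
    {"dp": [0, 0, 0], "roll": -0.9, "jaw": 100}
  ]
}}

```text
time_s: 2.22
tcp_pos: [0.4898, -0.1476, 0.2406]
eef_rot: [180.0, 0.0, -59.3]
contact_force: [-0.5, -0.4, -0.0]
gripper_width: 0.0878
gripper_force: 0.0
```

Emit:
{"name": "send_rows", "arguments": {
  "steps": [
    {"dp": [0, 0, 0], "roll": -0.18, "jaw": 100},
    {"dp": [0, 0, 0], "roll": -0.36, "jaw": 100},
    {"dp": [0, 0, 0], "roll": -0.54, "jaw": 100},
    {"dp": [0, 0, 0], "roll": -0.72, "jaw": 100},
    {"dp": [0, 0, 0], "roll": -0.9, "jaw": 100}
  ]
}}

```text
time_s: 2.85
tcp_pos: [0.4898, -0.1476, 0.2406]
eef_rot: [-180.0, 0.0, -7.8]
contact_force: [-0.3, 0.2, 0.3]
gripper_width: 0.0876
gripper_force: 0.0
```

Emit:
{"name": "send_rows", "arguments": {
  "steps": [
    {"dp": [0, 0, 0], "roll": -0.18, "jaw": 100},
    {"dp": [0, 0, 0], "roll": -0.36, "jaw": 100},
    {"dp": [0, 0, 0], "roll": -0.54, "jaw": 100},
    {"dp": [0, 0, 0], "roll": -0.72, "jaw": 100},
    {"dp": [0, 0, 0], "roll": -0.9, "jaw": 100}
  ]
}}

```text
time_s: 3.48
tcp_pos: [0.4898, -0.1476, 0.2406]
eef_rot: [-180.0, 0.0, 43.8]
contact_force: [-1.0, -1.0, -0.2]
gripper_width: 0.0879
gripper_force: 0.0
```

Emit:
{"name": "send_rows", "arguments": {
  "steps": [
    {"dp": [0, 0, 0], "roll": -0.18, "jaw": 100},
    {"dp": [0, 0, 0], "roll": -0.36, "jaw": 100},
    {"dp": [0, 0, 0], "roll": -0.44, "jaw": 100},
    {"dp": [0, 0, 0], "roll": -0.44, "jaw": 100}
  ]
}}

```text
time_s: 3.98
tcp_pos: [0.4899, -0.1475, 0.2406]
eef_rot: [-180.0, 0.0, 68.6]
contact_force: [0.1, -0.6, -0.1]
gripper_width: 0.0879
gripper_force: 0.0
```

```bash
python3 - <<'E'
from h import *
a=r.capture("wrist");np.savez("w3.npz",**a)
cv2.imwrite("pics/w3.png",cv2.resize(a["image"][190:290,270:390],None,fx=6,fy=6,interpolation=2))
u=np.array([np.cos(np.radians(66)),np.sin(np.radians(66)),0])
for k in(-.022,.022): print(k,(proj(a,np.array([.4905,-.1448,.138])+k*u)-[270,190])*6)
s=r.get_state();print(s["tcp_pos"],s["eef_rot"],s["joints"],s["moment"])
E
```

```text
-0.022 [291.80024138 450.1784468 ]
0.022 [307.45293479 121.5499502 ]
[ 0.48994246 -0.1474538   0.24057718] [-1.79996918e+02  1.41740351e-03  6.85773369e+01] [ 5.26612497e+00  5.05873442e+00 -1.96024906e+01 -1.29844105e-04
 -6.53421655e+01  1.53311266e+02] [-0.13928358  0.06108025 -0.02403899]
```

View pics/w3.png

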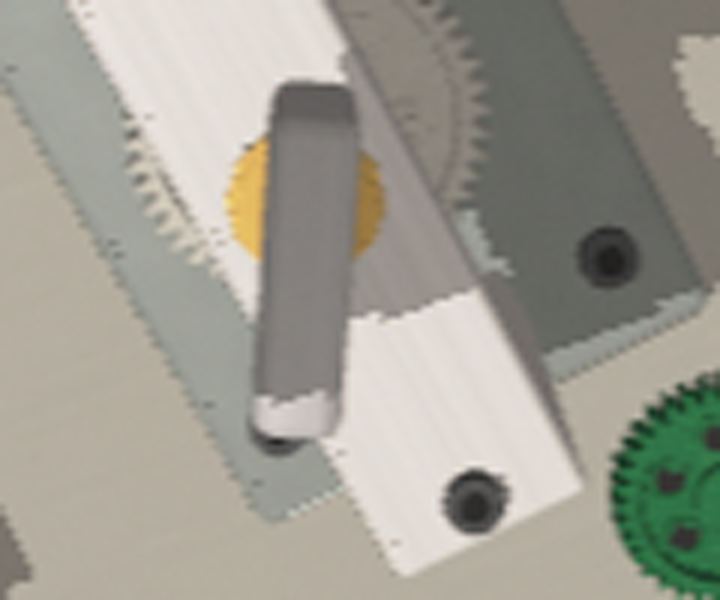

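The bar's top face runs from crop (313,120) to (295,437), close to the prediction.

```bash
python3 - <<'E'
from h import *
a=dict(np.load("w3.npz"))
g=lambda u:ray(a,((u[0])/6+270-.4,(u[1])/6+190-.4),.138)
e1,e2=g((295,437)),g((313,120));d=e2-e1
print((e1+e2)/2,np.linalg.norm(d),np.degrees(np.arctan2(d[1],d[0])))
c=(e1+e2)/2; print(delta([.4905,-.1445,.121]),delta([c[0],c[1],.121]))
E
```

```text
[ 0.49122239 -0.14364028  0.138     ] 0.042335685683786387 65.51091397663271
[  3.   -0.6 119.6] [  4.   -0.2 119.6]
```

Emit:
{"name": "send_rows", "arguments": {
  "steps": [
    {"dp": [3.4, -0.4, 30], "roll": 0.054, "jaw": 100},
    {"dp": [3.4, -0.4, 60], "roll": 0.054, "jaw": 100},
    {"dp": [3.4, -0.4, 85], "roll": 0.054, "jaw": 100},
    {"dp": [3.4, -0.4, 108], "roll": 0.054, "jaw": 80},
    {"dp": [3.4, -0.4, 119], "roll": 0.054, "jaw": 60}
  ]
}}

```text
time_s: 4.65
tcp_pos: [0.4904, -0.144, 0.1205]
eef_rot: [-179.9, 0.0, 65.5]
contact_force: [-1.1, -0.0, 0.7]
gripper_width: 0.0731
gripper_force: 0.0
```

Emit:
{"name": "send_rows", "arguments": {
  "newtons": 15,
  "steps": [
    {"dp": [0, 0, 0], "roll": 0, "jaw": 40},
    {"dp": [0, 0, 0], "roll": 0, "jaw": 20},
    {"dp": [0, 0, 0], "roll": 0, "jaw": 0},
    {"dp": [0, 0, 0], "roll": 0, "jaw": 0},
    {"dp": [0, 0, 0], "roll": 0, "jaw": 0}
  ]
}}

```text
time_s: 5.28
tcp_pos: [0.4912, -0.1438, 0.1219]
eef_rot: [180.0, -0.0, 65.6]
contact_force: [-0.7, 0.1, 0.3]
gripper_width: 0.0232
gripper_force: 0.0
```

Emit:
{"name": "send_rows", "arguments": {
  "newtons": 15,
  "steps": [
    {"dp": [0, 0, 0], "roll": 0, "jaw": 0},
    {"dp": [0, 0, 0], "roll": 0, "jaw": 0},
    {"dp": [0, 0, 0], "roll": 0, "jaw": 0}
  ]
}}

```text
time_s: 5.65
tcp_pos: [0.491, -0.1438, 0.1216]
eef_rot: [-180.0, 0.0, 65.6]
contact_force: [-1.0, 1.2, 1.9]
gripper_width: 0.0118
gripper_force: 15.0
```

```bash
python3 - <<'E'
from h import *
for i in range(5):
  s=r.get_state();print(s["tcp_pos"],s["eef_rot"][2],s["contact_force"],s["moment"],s["gripper_width"],s["gripper_force"]); r.capture("top")
print(s["joints"])
E
```

```text
[ 0.49104535 -0.14377628  0.12161261] 65.61531554460262 [-1.00466948  1.23076765  1.94972475] [ 0.03294842  0.3464142  -0.05280064] 0.011812929827851931 14.990119636058807
[ 0.49106909 -0.14376701  0.12162742] 65.6173390910116 [-0.92021879  0.27045652  2.09061404] [ 0.02324966  0.40249015 -0.01339877] 0.011975107421458867 14.990346282720566
[ 0.49105452 -0.14379466  0.1216156 ] 65.61480784660401 [-0.27140244  0.91180619  2.15006448] [0.01486866 0.3579408  0.05179514] 0.012061497806713329 14.990128576755524
[ 0.49107232 -0.14376038  0.12162639] 65.6172578973977 [-0.81076138  0.68786294  1.32566093] [ 0.10442025  0.45155292 -0.03776061] 0.011906627519045053 14.990106225013733
[ 0.49108014 -0.14376915  0.12160469] 65.61756748509178 [-0.62800838  0.41082277  1.85719113] [0.09574072 0.42443696 0.02314206] 0.01139664008221007 14.99031588435173
[ 5.69679026e+00  1.17732085e+01 -2.88923330e+01  1.17705920e-03
 -4.93377929e+01  1.49920010e+02]
```

Emit:
{"name": "send_rows", "arguments": {
  "newtons": 30,
  "steps": [
    {"dp": [0, 0, 0], "roll": 0, "jaw": 0},
    {"dp": [0, 0, 0.1], "roll": 0.15, "jaw": 0},
    {"dp": [0, 0, 0.2], "roll": 0.3, "jaw": 0},
    {"dp": [0, 0, 0.2], "roll": 0.45, "jaw": 0},
    {"dp": [0, 0, 0.3], "roll": 0.6, "jaw": 0}
  ]
}}

```text
time_s: 6.52
tcp_pos: [0.4912, -0.1438, 0.1216]
eef_rot: [180.0, -0.0, 31.0]
contact_force: [-1.8, 0.9, 5.4]
gripper_width: 0.0115
gripper_force: 30.0
```

```bash
cat >rd.py <<'E'
from h import *
M=[];J=[];F=[]
for i in range(6):
  r.capture("top");s=r.get_state();M.append(s["moment"]);J.append(s["joint_torque"]);F.append(s["contact_force"])
m=lambda a:np.mean(a,0).round(3)
print("t",round(s["time_s"],2),"yaw",round(s["eef_rot"][2],2),"M",m(M),"sd",np.std(M,0)[2].round(3),"J6",np.mean(J,0)[5].round(4),"F",m(F),"w",round(s["gripper_width"]*1e3,1),s["gripper_force"].round(1),s["tcp_pos"].round(4),"q6",s["joints"][5].round(1))
E
python3 rd.py
```

```text
Traceback (most recent call last):
  File "rd.py", line 6, in <module>
    print("t",round(s["time_s"],2),"yaw",round(s["eef_rot"][2],2),"M",m(M),"sd",np.std(M,0)[2].round(3),"J6",np.mean(J,0)[5].round(4),"F",m(F),"w",round(s["gripper_width"]*1e3,1),s["gripper_force"].round(1),s["tcp_pos"].round(4),"q6",s["joints"][5].round(1))
                                                                                                                                                                                   ^^^^^^^^^^^^^^^^^^^^^^^^
AttributeError: 'float' object has no attribute 'round'
```

```bash
sed -i 's/s\["gripper_force"\].round(1)/round(s["gripper_force"],1)/' rd.py; python3 rd.py
```

```text
t 7.12 yaw 31.38 M [0.156 0.86  0.009] sd 0.032 J6 -0.0094 F [-1.744  0.488  5.666] w 12.0 30.0 [ 0.4912 -0.1438  0.1215] q6 115.7
```

Emit:
{"name": "send_rows", "arguments": {
  "steps": [
    {"dp": [0, 0, 0], "roll": 0.08, "jaw": 0},
    {"dp": [0, 0, 0.1], "roll": 0.15, "jaw": 0},
    {"dp": [0, 0, 0.1], "roll": 0.15, "jaw": 0}
  ]
}}

```text
time_s: 7.5
tcp_pos: [0.4912, -0.1439, 0.1215]
eef_rot: [180.0, -0.0, 22.7]
contact_force: [-2.1, 0.8, 6.4]
gripper_width: 0.0121
gripper_force: 30.0
```

```bash
python3 rd.py
```

```text
t 7.8 yaw 22.79 M [0.199 0.959 0.021] sd 0.022 J6 -0.0573 F [-2.494  1.197  6.339] w 11.6 30.0 [ 0.4912 -0.1439  0.1215] q6 107.1
```

Emit:
{"name": "send_rows", "arguments": {
  "steps": [
    {"dp": [0, 0, 0], "roll": 0.08, "jaw": 0},
    {"dp": [0, 0, 0.1], "roll": 0.15, "jaw": 0},
    {"dp": [0, 0, 0.1], "roll": 0.15, "jaw": 0}
  ]
}}

```text
time_s: 8.18
tcp_pos: [0.4912, -0.1439, 0.1215]
eef_rot: [180.0, -0.0, 14.1]
contact_force: [-1.9, -0.1, 7.3]
gripper_width: 0.0119
gripper_force: 30.0
```

```bash
python3 rd.py
```

```text
t 8.47 yaw 14.2 M [0.23  1.052 0.03 ] sd 0.027 J6 -0.0574 F [-2.288  0.639  7.297] w 11.6 30.0 [ 0.4912 -0.1439  0.1215] q6 98.5
```

Emit:
{"name": "send_rows", "arguments": {
  "steps": [
    {"dp": [0, 0, 0], "roll": 0.08, "jaw": 0},
    {"dp": [0, 0, 0], "roll": 0.15, "jaw": 0},
    {"dp": [0, 0, 0], "roll": 0.15, "jaw": 0}
  ]
}}

```text
time_s: 8.85
tcp_pos: [0.4912, -0.1439, 0.1215]
eef_rot: [180.0, -0.0, 5.5]
contact_force: [-2.0, 0.9, 6.6]
gripper_width: 0.0119
gripper_force: 30.0
```

```bash
python3 rd.py
```

```text
t 9.15 yaw 5.6 M [0.211 1.085 0.032] sd 0.02 J6 -0.0574 F [-2.347  0.495  6.905] w 12.0 30.0 [ 0.4912 -0.1439  0.1215] q6 89.9
```

Emit:
{"name": "send_rows", "arguments": {
  "steps": [
    {"dp": [0, 0, 0], "roll": 0.08, "jaw": 0},
    {"dp": [0, 0, 0], "roll": 0.15, "jaw": 0},
    {"dp": [0, 0, 0], "roll": 0.15, "jaw": 0}
  ]
}}

```text
time_s: 9.52
tcp_pos: [0.4912, -0.1439, 0.1215]
eef_rot: [180.0, -0.0, -3.0]
contact_force: [-2.2, 1.1, 6.8]
gripper_width: 0.0119
gripper_force: 30.0
```

```bash
python3 rd.py
```

```text
t 9.82 yaw -2.99 M [0.178 1.048 0.02 ] sd 0.03 J6 -0.0575 F [-2.334  0.763  6.823] w 12.1 30.0 [ 0.4912 -0.1439  0.1215] q6 81.3
```

Emit:
{"name": "send_rows", "arguments": {
  "steps": [
    {"dp": [0, 0, 0], "roll": 0.08, "jaw": 0},
    {"dp": [0, 0, 0], "roll": 0.15, "jaw": 0},
    {"dp": [0, 0, 0], "roll": 0.15, "jaw": 0}
  ]
}}

```text
time_s: 10.2
tcp_pos: [0.4912, -0.1439, 0.1215]
eef_rot: [180.0, -0.0, -11.6]
contact_force: [-3.3, 0.3, 7.5]
gripper_width: 0.0117
gripper_force: 30.0
```

```bash
python3 rd.py
```

```text
t 10.5 yaw -11.58 M [0.122 1.059 0.014] sd 0.032 J6 -0.0576 F [-2.46   0.482  6.754] w 11.6 30.0 [ 0.4912 -0.1439  0.1215] q6 72.7
```

Emit:
{"name": "send_rows", "arguments": {
  "steps": [
    {"dp": [0, 0, 0], "roll": 0.08, "jaw": 0},
    {"dp": [0, 0, 0], "roll": 0.15, "jaw": 0},
    {"dp": [0, 0, 0], "roll": 0.15, "jaw": 0}
  ]
}}

```text
time_s: 10.88
tcp_pos: [0.4912, -0.144, 0.1215]
eef_rot: [180.0, -0.0, -20.2]
contact_force: [-2.8, 0.2, 6.7]
gripper_width: 0.012
gripper_force: 30.0
```

```bash
python3 rd.py
```

```text
t 11.18 yaw -20.16 M [0.126 1.118 0.206] sd 0.033 J6 -0.2337 F [-2.432  0.752  6.543] w 11.8 30.0 [ 0.4912 -0.1439  0.1215] q6 64.1
```

Emit:
{"name": "send_rows", "arguments": {
  "steps": [
    {"dp": [0, 0, 0], "roll": 0.03, "jaw": 0},
    {"dp": [0, 0, 0], "roll": 0.05, "jaw": 0},
    {"dp": [0, 0, 0], "roll": 0.05, "jaw": 0}
  ]
}}

```text
time_s: 11.55
tcp_pos: [0.4912, -0.1439, 0.1216]
eef_rot: [180.0, -0.0, -23.0]
contact_force: [-2.9, 0.8, 6.0]
gripper_width: 0.0114
gripper_force: 30.1
```

```bash
python3 rd.py
```

```text
t 11.85 yaw -23.01 M [0.152 1.084 0.309] sd 0.024 J6 -0.3062 F [-2.597 -0.062  7.094] w 11.8 30.1 [ 0.4912 -0.1439  0.1215] q6 61.3
```

Emit:
{"name": "send_rows", "arguments": {
  "steps": [
    {"dp": [0, 0, 0], "roll": -0.15, "jaw": 0},
    {"dp": [0, 0, 0], "roll": -0.3, "jaw": 0},
    {"dp": [0, 0, 0], "roll": -0.45, "jaw": 0},
    {"dp": [0, 0, 0], "roll": -0.6, "jaw": 0},
    {"dp": [0, 0, 0], "roll": -0.75, "jaw": 0}
  ]
}}

```text
time_s: 12.48
tcp_pos: [0.4912, -0.1439, 0.1215]
eef_rot: [180.0, -0.0, 20.2]
contact_force: [-2.1, 1.6, 6.2]
gripper_width: 0.0117
gripper_force: 30.0
```

Emit:
{"name": "send_rows", "arguments": {
  "steps": [
    {"dp": [0, 0, -0.1], "roll": -0.15, "jaw": 0},
    {"dp": [0, 0, -0.2], "roll": -0.3, "jaw": 0},
    {"dp": [0, 0, -0.3], "roll": -0.45, "jaw": 0},
    {"dp": [0, 0, -0.3], "roll": -0.6, "jaw": 0},
    {"dp": [0, 0, -0.3], "roll": -0.75, "jaw": 0}
  ]
}}

```text
time_s: 13.1
tcp_pos: [0.4911, -0.1438, 0.1216]
eef_rot: [180.0, -0.0, 63.2]
contact_force: [-1.6, 1.5, 4.7]
gripper_width: 0.0118
gripper_force: 30.0
```

```bash
python3 rd.py
```

```text
t 13.4 yaw 62.61 M [ 0.236  0.814 -0.033] sd 0.034 J6 0.2559 F [-2.088  1.123  4.97 ] w 11.9 30.0 [ 0.4912 -0.1438  0.1216] q6 146.9
```

Emit:
{"name": "send_rows", "arguments": {
  "steps": [
    {"dp": [0, 0, 0], "roll": -0.12, "jaw": 0},
    {"dp": [0, 0, 0], "roll": -0.24, "jaw": 0},
    {"dp": [0, 0, 0], "roll": -0.3, "jaw": 0},
    {"dp": [0, 0, 0], "roll": -0.3, "jaw": 0}
  ]
}}

```text
time_s: 13.9
tcp_pos: [0.4912, -0.1438, 0.1216]
eef_rot: [180.0, 0.0, 79.8]
contact_force: [-2.1, 0.2, 5.8]
gripper_width: 0.0116
gripper_force: 30.0
```

```bash
python3 rd.py;python3 rd.py
```

```text
t 14.2 yaw 79.79 M [ 0.251  0.84  -0.036] sd 0.02 J6 0.0548 F [-2.293  1.116  5.462] w 11.7 30.0 [ 0.4911 -0.1438  0.1216] q6 164.1
t 14.5 yaw 79.79 M [ 0.267  0.814 -0.021] sd 0.033 J6 0.0287 F [-1.87   1.044  5.832] w 12.1 30.0 [ 0.4911 -0.1438  0.1216] q6 164.1
```

Emit:
{"name": "send_rows", "arguments": {
  "steps": [
    {"dp": [0, 0, 0], "roll": 0, "jaw": 20},
    {"dp": [0, 0, 0], "roll": 0, "jaw": 50},
    {"dp": [0, 0, 0], "roll": 0, "jaw": 70},
    {"dp": [0, 0, 0], "roll": 0, "jaw": 70},
    {"dp": [0, 0, 0], "roll": 0, "jaw": 70}
  ]
}}

```text
time_s: 15.12
tcp_pos: [0.4911, -0.1438, 0.1213]
eef_rot: [180.0, -0.0, 79.9]
contact_force: [-0.3, 0.0, 0.3]
gripper_width: 0.0522
gripper_force: 0.0
```

Emit:
{"name": "send_rows", "arguments": {
  "steps": [
    {"dp": [0, 0, -10], "roll": 0, "jaw": 80},
    {"dp": [0, 0, -40], "roll": 0, "jaw": 90},
    {"dp": [0, 0, -80], "roll": 0, "jaw": 90},
    {"dp": [0, 0, -120], "roll": 0, "jaw": 90},
    {"dp": [0, 0, -120], "roll": 0, "jaw": 90}
  ]
}}

```text
time_s: 15.75
tcp_pos: [0.4929, -0.1439, 0.2455]
eef_rot: [179.6, -0.1, 80.0]
contact_force: [1.1, 0.5, -0.8]
gripper_width: 0.0792
gripper_force: 0.0
```

```bash
python3 rd.py; python3 - <<'E'
from h import *
a=r.capture("wrist");np.savez("w4.npz",**a)
cv2.imwrite("pics/w4.png",cv2.resize(a["image"][190:290,270:390],None,fx=6,fy=6,interpolation=2))
E
```

```text
t 16.05 yaw 79.93 M [-0.131  0.046  0.033] sd 0.039 J6 -0.0009 F [-0.005  0.164 -0.409] w 78.8 0.0 [ 0.4906 -0.1438  0.2405] q6 164.2
```

View pics/w4.png

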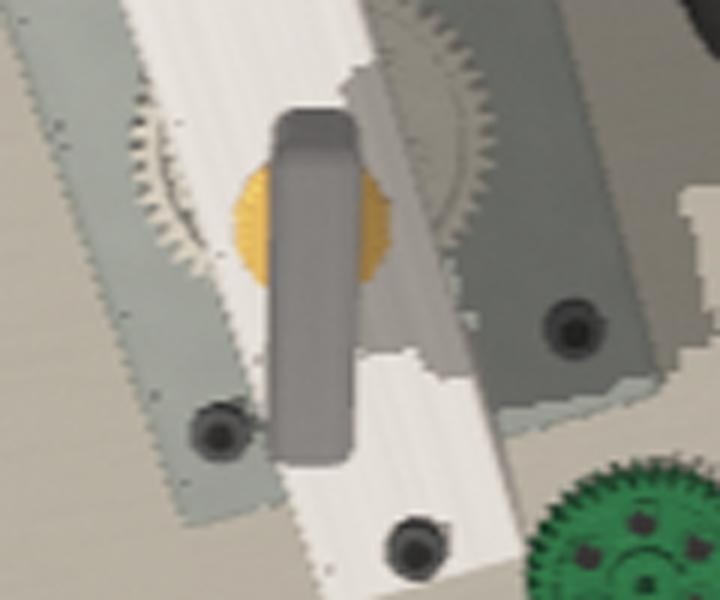

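The released bar stands upright and clear of the jaws, from crop (315,148) to (312,465). That puts its yaw at about 79.5°, against an estimated 78.5° for a quarter turn back from the bottom. The small gear is undisturbed in this view, so I'm handing the job in.

```bash
python3 -c "
from plant import r
print(r.close_job())"
```

```text
the job is handed in; nothing more can be done
None
```

The thrust screw was tightened until it bottomed (about 0.29 N m, between the 0.13 snug and 0.62 overtightened limits), backed off a quarter turn to within about 1° by my estimate and released; the job was handed in at about 16 s, with no verdict returned and nothing but the screw deliberately touched.

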